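Bring the sample carriage to rest at the reading mark

ROBOT

A 6-joint arm with a two-finger parallel gripper is mounted at the origin on the work surface. World frame = base frame: x ahead of the robot, y to its left, z up, the work surface at z = 0. Lengths are in m, angles in degrees, forces in N, time in s.
With the tool pointing down it reaches from about 0.3 to 0.75 m from the base axis. Payload 8.5 kg.
Tool frame: the origin (TCP) lies midway between the tips of the shut fingers; the grasp point (between the pads) lies 19 mm behind it (env.grasp_offset is the distance from the TCP to the grasp point, in m); z points along the fingers, y is the line along which they close (so a half turn about z gives the same grasp; the last joint's range is limited). The gripper opens to 85 mm and grips with 20 to 120 N. Pads are 22 mm wide; open, the fingers measure 114 mm over their backs; the gripper's body (76 mm by 85 mm) begins 54 mm behind the grasp point. The pads swing forward as they close: fully open they stand 13 mm farther back than shut.
Start: joints at [53.382, 21.807, 74.336, -0, 83.858, -12.336], TCP at [0.226, 0.501, 0.231] pointing down, gripper open.
Joint ranges: [-178.18, 178.18], [-50.72, 133.34], [12.68, 142.11], [-81.47, 261.47], [9.98, 163.14], [-165.26, 165.26]. Speed limits (degrees/s): [136.94, 136.94, 180, 180, 180, 180].

INTERFACE

Orientations are given as a 3x3 rotation matrix whose columns are the frame's x, y, z axes.
In Python, from rig import env gives the robot as it stands.
- The arm moves only by the tool servo_tool, never from a script. Its argument "deltas" is text: rows parted by semicolons, each of 7 numbers parted by spaces: the opening, from 0 (shut) to 1 (fully open), then the shift along the tool's x, y, z in mm, then the turn, a rotation vector about the tool's x, y, z in rad. A call has 1 to 8 rows; each row shifts and turns the commanded pose from where the row before left it, along the tool's axes as they then stand; what a row does not reach is not made up. A row lasts 1/12 s, in which the tool goes at most 41.7 mm and 7.16 degrees, less where a joint would pass 70% of its speed; a pose out of reach is approached as far as the arm can. A call is refused whole if a number of a shift passes 41.7 or a number of a turn 0.125, either way. A call with a gripper value outside its range is refused whole. The fingers move at their own pace and stop on an object; "newtons" is the grip in N (left out, the last holds). Time passes only in rows, so rows that do not move let the fingers close. It gives the time, the measured TCP pose, the force, the opening and the grip force at its end, in the units of the state.
- env.observe(): the state, without advancing time (a new reading comes with each control period).
- env.get_image(name): name is "side" or "top"; returns a dict with "img" (384x512x3 uint8, red, green, blue), "depth" (384x512 float32, m along the optical axis (not along the pixel's ray), 0 where there is no reading), "camera_matrix" (3x3 intrinsics, pixels), "D" ([k1, k2, p1, p2, k3] as OpenCV has them; the pictures are not rectified), "world_to_cam" (4x4, takes a point from world to camera coordinates). Camera axes: x right, y down, z forward; pixel columns grow to the right and rows downward; lengths in m; the calibration is good to about 2 mm. A picture is of the moment at which its call begins.
- env.close_job(): hands the job in; it is judged then, once.
Trained networks look in a picture, given as the dict that the camera call returned (one of the last four; its "shot" number tells which), for a name from the list of things; names that differ only in an ending like _2 or _b are one class to them, and where a whole thing is asked for, a point or a joint stands for the part that bears it (a point fixed in the world has none). Each returns a list of dicts, best first, with "conf" (0 to 1); they miss things now and then, are a little off and sometimes report something else, mostly with a low value. They report only what shows in the picture. A call takes as long as a camera call. They do not tell look-alikes from the thing itself.
- env.spot_in(name, picture): "bbox" ([centre column, centre row, width, height] in pixels, round what is visible of it).
- env.spot_point(name, picture): "uv" ([column, row] in pixels: a listed point, or the origin of a listed thing).
The state is a dict: "time_s": time; "q": joint angles; "qvel": joint speeds; "joint_efforts": joint torques, N m; "position": TCP position; "tool_rot": TCP orientation; "ft_force": force on the tool from outside, world axes, zero at the start; "wrist_torque": the same for the moment, N m; "grip_width": finger opening in m; "gripper_force": force on a finger pad.
Only numpy, scipy, OpenCV 4.12 (cv2) and the standard library are available. Lean on these libraries where they do the work, as an engineer would, in place of code of your own. Each camera call takes 0.05 s, during which the arm holds its last target. There are 200 camera calls.

TASK

Push the heavy sample carriage along its nearly frictionless rail by its sprung end buffers only, and brake it so that the black centre line of its clear hood comes to rest between the two pointers of the mark, staying there by itself for several seconds after you have let go of it. Push and catch it gently, never let it run into the end stops of the rail, do not touch the hood, and leave the glassware behind it alone.

Things in the scene. Friction and masses are not known exactly. Their poses are not given: they have to be found in the camera images.
- rail: Fixed linear guide, blue base 130 mm (x) by 680 mm (y), two steel rails. Origin: centre of its underside, on the bench; its y axis is the direction of travel (world y turned by up to 0.12 rad). Low end stops, tops 38 mm above the bench: the carriage meets them when its origin is at y = -230 or +230 mm in this frame. The carriage starts on the -y part, the mark is on the +y part.
- carriage: Carriage, moves along the rail's y only. Origin: at bench height under its centre; axes as the rail. Chassis 110 (x) by 180 mm (y), 90 mm high, 259 mm long over both buffers. Moving mass with hood and buffers 2.2 kg nominal (0.65 to 1.4 times). Very low resistance, about 0.15 N per m/s plus 0.001 N: it coasts for many seconds. Keep it below 0.3 m/s and contact forces below 10 N.
- hood: Clear cover fixed on the carriage over a yellow tube rack, 118 (x) by 190 mm (y), top 97 mm above the bench, with sides. The 10 mm black line across its top centre (carriage y = 0) is to be set at the mark. Origin and axes as the carriage. Must not be touched: pass over it with the fingertips above 115 mm.
- buffer_right (a joint): Compression (m; 0 free, 0.030 fully in) of the spring buffer at the carriage's -y end: black rubber block 100 mm wide (x), round nose of radius 19.5 mm, 65 mm above the bench. 40 N/m, no preload, hardly damped (0.5 N per m/s): a hand standing still makes the carriage bounce back. Force on the carriage, towards +y = 40 times this value.
- buffer_left (a joint): The same buffer at the carriage's +y end; its force on the carriage is towards -y.
- buffer_right_tip (a point): Foremost point of the -y buffer's nose, 129.5 mm from the carriage's origin when free, 65 mm above the bench. Push here towards +y with closed fingers; there is free room beyond it, above the low end stop.
- buffer_left_tip (a point): Foremost point of the +y buffer's nose, 129.5 mm from the carriage's origin when free, 65 mm above the bench. Brake the carriage here.
- mark: Fixed mark: two aluminium posts 88 mm high standing either side of the rail (102 mm from its centre line) with dark pointers at the top. Origin: on the bench, midway between the posts, on the rail's centre line; axes as the rail's. The carriage is on the mark when its origin coincides with this one. It lies 80 to 160 mm towards +y of the rail's origin.
- reagent_bottle: Glass bottle, 72 mm wide, 150 mm high, behind the rail; origin under its centre. Leave alone.
- flask: Conical flask, 72 mm wide, 104 mm high, behind the rail; origin under its centre. Leave alone.
- beaker: Beaker, 68 mm wide, 80 mm high, behind the rail; origin under its centre. Leave alone.
Things that resemble listed ones, but are neither listed nor needed, are in the scene too. Of the things like the mark, leave any that is purple; of the rest the larger one is meant.

How it is judged (in metres and radians):
On the way:
1. the carriage stands by itself at the mark (within 15 mm, slower than 10 mm/s, the robot clear of it) for 3 s (y of carriage in the frame of mark between -0.015 and 0.015 m and linear speed of carriage below 0.01 m/s and contact force between each of the arm, the fingers and carriage below 0.02 N), for 3 s.
At the end, for the whole second after the job is handed in: The carriage's centre line is within 15 mm of the mark along the rail, moving slower than 10 mm/s, with the robot clear of it, and had stood so for 3 s (y of carriage in the frame of mark between -0.015 and 0.015 m and linear speed of carriage below 0.01 m/s); the robot touches nothing.
It fails at once if the carriage strikes an end stop of the rail (y of carriage in the frame of rail below -0.227 m or y of carriage in the frame of rail above 0.227 m).
It fails at once if the hood is touched (contact force between any of the arm, the fingers and hood above 0.5 N).
It fails at once if the carriage is bumped harder than 10 N (contact force between any of the arm, the fingers and carriage above 10 N).
It fails at once if the carriage is sent faster than 0.3 m/s (linear speed of carriage above 0.3 m/s).
It fails at once if glassware is disturbed (distance of any of reagent_bottle, flask, beaker from where it was at the start of the episode above 0.02 m).
It also fails if it takes over 51 s, if anything falls off the work surface, if the arm or the gripper's body presses on something with over 40 N, if the wrist force passes 120 N, or if a joint passes its speed limit or range.

## Working session

There is one attempt and no reset: what is moved stays moved. The work goes in short steps, Python scripts to look and compute and a tool call to move; the robot and the scene stay as the last step left them, time stands still between calls to the robot, and variables do not carry over. Pictures are saved under pics/ and viewed, at most 10 in all, crops included, and the job is handed in when it is done.

Besides the shell and the picture viewer there is one more tool, called after "Request:" by a JSON object that holds its "method" and its "body". servo_tool: Moves the arm, as the interface text tells. Its arguments: {"type":"object","properties":{"deltas":{"type":"string"},"newtons":{"type":"number"}},"required":["deltas"]}

```bash
mkdir -p pics; cat > h.py <<'E'
import numpy as np, cv2
from rig import env
def ray(p,uv):
    n=cv2.undistortPoints(np.array([[uv]],float),p["camera_matrix"],np.array(p["D"],float))[0,0]
    T=np.array(p["world_to_cam"]);R=T[:3,:3];c=-R.T@T[:3,3]
    return c,R.T@np.array([n[0],n[1],1.])
def at_z(p,uv,z):
    c,d=ray(p,uv);return c+d*(z-c[2])/d[2]
def at_depth(p,uv):
    c,d=ray(p,uv);return c+d*p["depth"][int(round(uv[1])),int(round(uv[0]))]
def proj(p,X):
    T=np.array(p["world_to_cam"]);return cv2.projectPoints(np.array([X],float),cv2.Rodrigues(T[:3,:3])[0],T[:3,3],p["camera_matrix"],np.array(p["D"],float))[0].reshape(2)
E
python3 - <<'E'
from h import *
np.set_printoptions(precision=4,suppress=True)
s=env.observe();print(s["time_s"],s["position"],s["tool_rot"],s["grip_width"],s["ft_force"])
for n in("top","side"):
    p=env.get_image(n);cv2.imwrite(f"pics/{n}0.png",p["img"][:,:,::-1])
    T=np.array(p["world_to_cam"]);print(n,-T[:3,:3].T@T[:3,3],T[2,:3])
    for k in("rail","carriage","hood","buffer_right_tip","buffer_left_tip","mark","reagent_bottle","flask","beaker"):
        for r in env.spot_point(k,p)[:3]:
            print(k,np.round(r["uv"],1),round(r["conf"],2),at_z(p,r["uv"],.065 if "tip" in k else 0),at_depth(p,r["uv"]))
E
```

```text
0.0 [0.226  0.5011 0.2307] [[-0.9115  0.4113 -0.0009]
 [ 0.4113  0.9115 -0.0012]
 [ 0.0003 -0.0015 -1.    ]] 0.08548922899522353 [ 0.2885 -0.3519  0.3761]
top [0.4588 0.1619 1.4086] [ 0.0583 -0.0021 -0.9983]
rail [300.5 198.9] 0.72 [0.5024 0.0255 0.    ] [0.5023 0.026  0.0045]
carriage [352.3 196.8] 0.84 [ 0.5113 -0.129   0.    ] [ 0.5076 -0.1088  0.0981]
carriage [303.8 197.5] 0.18 [0.5067 0.0157 0.    ] [0.5064 0.0169 0.011 ]
carriage [355.3 196.3] 0.15 [ 0.5129 -0.138   0.    ] [ 0.5091 -0.1169  0.0991]
hood [351.7 196.9] 0.62 [ 0.511  -0.1272  0.    ] [ 0.5073 -0.1071  0.0981]
buffer_right_tip [401.2 193.3] 0.88 [ 0.5212 -0.2555  0.065 ] [ 0.5204 -0.2499  0.0832]
buffer_left_tip [314.1 196.2] 0.61 [ 0.5087 -0.0068  0.065 ] [ 0.5082 -0.0051  0.0787]
buffer_left_tip [372.2 112. ] 0.54 [ 0.754 -0.172  0.065] [ 0.75   -0.1674  0.0835]
mark [405.3 195.2] 0.68 [ 0.5188 -0.288   0.    ] [ 0.5185 -0.286   0.0065]
reagent_bottle [374.2 108.2] 0.85 [ 0.7801 -0.1942  0.    ] [ 0.7573 -0.1689  0.1   ]
reagent_bottle [402.  194.8] 0.57 [ 0.5198 -0.2781  0.    ] [ 0.5162 -0.252   0.0836]
reage
[... 380 characters left out ...]
[ 0.5131 -0.1269  0.    ] [ 0.4685 -0.1665  0.0976]
hood [304.3 280.6] 0.86 [ 0.5121 -0.1272  0.    ] [ 0.4672 -0.1673  0.0987]
hood [337.2 218.7] 0.49 [ 0.7179 -0.0219  0.    ] [ 0.6928 -0.0412  0.0372]
buffer_right_tip [346.9 307.3] 0.74 [ 0.5197 -0.2597  0.065 ] [ 0.5171 -0.2612  0.0703]
buffer_left_tip [276.  234.1] 0.78 [ 0.5073 -0.0065  0.065 ] [ 0.4977 -0.0179  0.0849]
buffer_left_tip [340.1 220.2] 0.56 [ 0.6771 -0.0637  0.065 ] [ 0.6998 -0.0466  0.0314]
reagent_bottle [398.7 247.6] 0.66 [ 0.789  -0.1886  0.    ] [ 0.7469 -0.2077  0.0561]
flask [304.8 172.9] 0.97 [0.7575 0.1751 0.    ] [0.7425 0.1599 0.0209]
beaker [339.7 219.3] 0.95 [ 0.7224 -0.0275 -0.    ] [ 0.6989 -0.0452  0.0346]
```

View pics/top0.png

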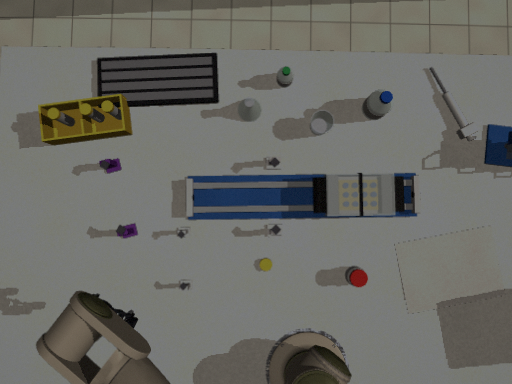

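View pics/side0.png

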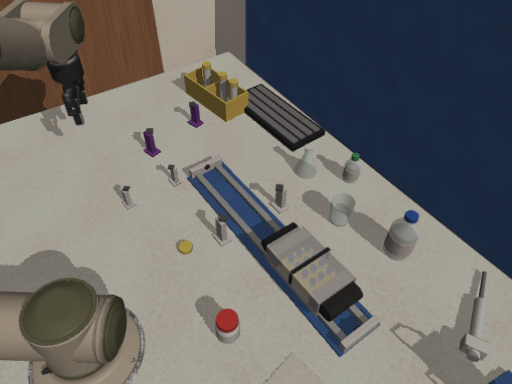

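The top view shows the carriage's black line at about (361,195). Three pairs could be taken for the mark:
- grey posts at (274,162) and (275,230), either side of the rail
- smaller grey posts at (181,233) and (184,286)
- purple posts at (111,165) and (128,231)

I choose the pair at the rail, and will check it in a crop.

```bash
python3 - <<'E'
from h import *
np.set_printoptions(precision=4,suppress=True)
p=env.get_image("top");im=p["img"];cv2.imwrite("pics/crop.png",cv2.resize(im[145:250,180:420],None,fx=3.3,fy=3.3,interpolation=cv2.INTER_CUBIC)[:,:,::-1])
# world cloud
H,W=p["depth"].shape
vv,uu=np.mgrid[0:H,0:W]
n=cv2.undistortPoints(np.stack([uu,vv],-1).reshape(-1,1,2).astype(float),p["camera_matrix"],np.array(p["D"],float)).reshape(-1,2)
T=np.array(p["world_to_cam"]);R=T[:3,:3]
C=(np.c_[n,np.ones(len(n))]*p["depth"].reshape(-1,1)-T[:3,3])@R
P=C.reshape(H,W,3)
hsv=cv2.cvtColor(im,cv2.COLOR_RGB2HSV)
m=(hsv[...,0]>100)&(hsv[...,0]<125)&(hsv[...,1]>150)&(vv>165)&(vv<225)&(uu>180)&(uu<425)
pts=np.c_[uu[m],vv[m]]
rect=cv2.minAreaRect(P[m][:,:2].astype(np.float32));print("rail rect",rect,P[m][:,2].mean())
for (u0,u1,v0,v1) in((262,285,150,172),(262,285,222,240),(172,192,225,242),(172,192,278,292)):
    q=P[v0:v1,u0:u1].reshape(-1,3);q=q[q[:,2]>.045];uvs=None
    print(len(q),q.mean(0) if len(q) else 0,np.median(q,0) if len(q) else 0,q[:,2].max() if len(q) else 0)
# hood line
sub=im[170:222,325:400].astype(int).sum(2)
g=(im.astype(int).sum(2)<150)&(uu>350)&(uu<372)&(vv>172)&(vv<218)
print("line px",uu[g].mean(),vv[g].mean(),at_z(p,(uu[g].mean(),vv[g].mean()),.097))
E
```

```text
rail rect ((0.5115324854850769, 0.021867483854293823), (0.12566064298152924, 0.670244038105011), 1.7605342864990234) 0.014760706939621053
92 [0.6018 0.1112 0.1161] [0.6045 0.1097 0.0884] 1.4086361231582465
98 [0.4122 0.1059 0.1268] [0.4116 0.1042 0.0875] 1.4086361231582465
60 [0.3991 0.363  0.0884] [0.3984 0.3658 0.0678] 1.4086361231582465
57 [0.2564 0.3497 0.113 ] [0.2499 0.3557 0.0671] 1.4086361231582465
line px 360.6875 196.48125 [ 0.509  -0.1324  0.097 ]
```

View pics/crop.png

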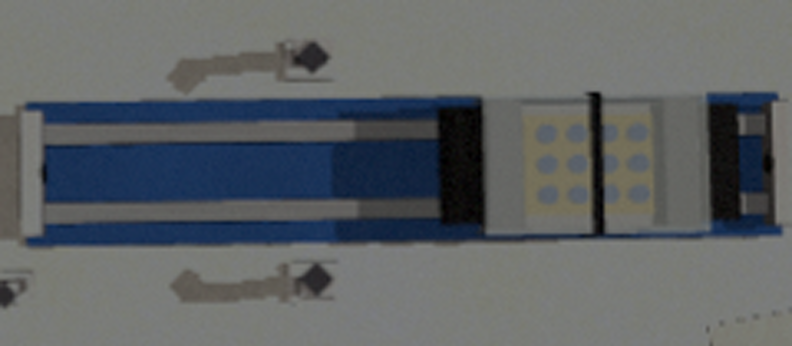

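The crop shows the dark pointers at about (274.5,162.3) and (276.1,229.5), and the hood line at (360.7,194). The posts are 88 mm high with grey bodies, and the other grey pair is only 67 mm high. So the pair at the rail is the mark.

```bash
python3 - <<'E'
from h import *
np.set_printoptions(precision=4,suppress=True)
p=env.get_image("top");im=p["img"];g=im.astype(int).sum(2)
def dark(u0,u1,v0,v1,z,th):
    s=g[v0:v1,u0:u1];v,u=np.nonzero(s<th);uv=(u.mean()+u0,v.mean()+v0);return len(u),uv,at_z(p,uv,z)
print(g[162,270:282],g[229,270:282])
for b in((268,282,156,169),(269,283,223,236)): print(dark(*b,.088,260))
f=lambda x,y:(180+x/3.3-.35,145+y/3.3-.35)
for z,(a,b) in {.097:((594,95),(600,233)),.038:((44,172),(768,162)),.0201:((35,105),(35,240))}.items():
    A,B=at_z(p,f(*a),z),at_z(p,f(*b),z);d=B-A;print(A,B,d,np.degrees(np.arctan2(d[1],d[0])),np.linalg.norm(d))
for n in("top","side"):
    q=p if n=="top" else env.get_image("side")
    for k in("buffer_right_tip","buffer_left_tip"):
        for r in env.spot_point(k,q)[:1]:print(n,k,r["uv"],at_z(q,r["uv"],.065))
print(env.observe()["time_s"])
E
```

```text
[102 119 123 125 126 130 125 126 120 205 315 366] [172 134 135 135 128 134 132 127 117 134 220 323]
(72, (np.float64(273.2361111111111), np.float64(161.95833333333334)), array([0.6019, 0.1117, 0.088 ]))
(71, (np.float64(274.46478873239437), np.float64(229.7605633802817)), array([0.4126, 0.1054, 0.088 ]))
[ 0.5731 -0.1292  0.097 ] [ 0.4569 -0.1348  0.097 ] [-0.1162 -0.0056  0.    ] -177.2432422361491 0.11632385747324196
[0.502  0.3407 0.038 ] [ 0.5217 -0.2966  0.038 ] [ 0.0197 -0.6374  0.    ] -88.22749478957108 0.637670849323511
[0.5622 0.3526 0.0201] [0.4421 0.3496 0.0201] [-0.1201 -0.003   0.    ] -178.56663373966285 0.12009319409041326
top buffer_right_tip [405.7, 194.0] [ 0.5194 -0.2684  0.065 ]
top buffer_left_tip [313.1, 195.0] [ 0.5121 -0.0039  0.065 ]
side buffer_right_tip [347.0, 308.0] [ 0.5188 -0.2611  0.065 ]
side buffer_left_tip [275.1, 231.3] [0.5107 0.0021 0.065 ]
1.35
```

Request:
{"method": "servo_tool", "body": {"deltas": "0 0 0 0 0 0 -0.1138; 0 0 0 0 0 0 -0.1138; 0 0 0 0 0 0 -0.1138; 0 0 0 0 0 0 -0.1138; 0 -12.8 -38.4 0 0 0 0; 0 -12.8 -38.4 0 0 0 0; 0 -12.8 -38.4 0 0 0 0; 0 -12.8 -38.4 0 0 0 0"}}

```text
time_s: 2.02
position: [0.2822, 0.3479, 0.2313]
tool_rot: [[-0.999, -0.032, 0.0], [-0.032, 0.999, 0.0], [-0.0, 0.0, -1.0]]
ft_force: [0.7, 0.3, 0.8]
grip_width: -0.0001
gripper_force: 0.0
```

Request:
{"method": "servo_tool", "body": {"deltas": "0 -12.8 -38.4 0 0 0 0; 0 -12.8 -38.4 0 0 0 0; 0 -12.8 -38.4 0 0 0 0; 0 -12.8 -38.4 0 0 0 0; 0 -12.8 -38.4 0 0 0 0; 0 -12.8 -38.4 0 0 0 0; 0 -12.8 -38.4 0 0 0 0; 0 -12.8 -38.4 0 0 0 0"}}

```text
time_s: 2.68
position: [0.3944, 0.0436, 0.2316]
tool_rot: [[-1.0, -0.031, 0.001], [-0.031, 1.0, -0.0], [-0.001, -0.0, -1.0]]
ft_force: [0.1, 0.9, 0.0]
grip_width: 0.0002
gripper_force: 0.0
```

Request:
{"method": "servo_tool", "body": {"deltas": "0 -12.7 -38.1 0 0 0 0; 0 -12.7 -38.1 0 0 0 0; 0 -12.7 -38.1 0 0 0 0; 0 -12.7 -38.1 0 0 0 0; 0 -12.7 -38.1 0 0 0 0; 0 -12.7 -38.1 0 0 0 0; 0 -12.7 -38.1 0 0 0 0; 0 -12.7 -38.1 0 0 0 0"}}

```text
time_s: 3.35
position: [0.5056, -0.258, 0.2313]
tool_rot: [[-1.0, -0.031, 0.0], [-0.031, 1.0, -0.0], [-0.0, -0.0, -1.0]]
ft_force: [0.5, 0.2, 0.6]
grip_width: -0.0002
gripper_force: 0.0
```

Request:
{"method": "servo_tool", "body": {"deltas": "0 -12.7 -38.1 0 0 0 0; 0 0 0 40 0 0 0; 0 0 0 40 0 0 0; 0 0 0 40 0 0 0; 0 0 0 40 0 0 0; 0 0 0 20 0 0 0"}}

```text
time_s: 3.85
position: [0.5175, -0.2923, 0.0467]
tool_rot: [[-1.0, -0.031, -0.005], [-0.031, 1.0, 0.004], [0.005, 0.004, -1.0]]
ft_force: [-0.3, 0.3, 0.6]
grip_width: 0.0003
gripper_force: 0.0
```

```bash
cat > look.py <<'E'
from h import *
import sys
np.set_printoptions(precision=4,suppress=True)
def line(p):
    # subpixel black line across the hood: darkness-weighted centre, z=.097; u slope small
    g=p["img"].astype(float).sum(2)[183:212]
    best=None
    cols=g.mean(0)
    return g,cols
def linepos(p,y):
    u0,_=proj(p,(0.5105-0.031*y,y,.097))
    g=p["img"].astype(float).sum(2)
    out=[]
    for v in range(186,208):
        a=max(0,int(u0)-9);seg=g[v,a:a+19];w=np.clip(np.median(seg)-60-seg,0,None)
        if w.sum()>100: out.append(at_z(p,((w*np.arange(a,a+19)).sum()/w.sum(),v),.097))
    o=np.array(out);return np.median(o[:,1]-0.031*(o[:,0]-0.51)),len(o)
if __name__=="__main__":
    y=float(sys.argv[1]);n=int(sys.argv[2]) if len(sys.argv)>2 else 2
    for i in range(n):
        p=env.get_image("top");t=env.observe();
        yy,m=linepos(p,y);y=yy
        print(t["time_s"],"y",round(yy,4),m,t["position"],t["ft_force"])
E
python3 look.py -0.132; python3 -c "
from h import *
p=env.get_image('side');cv2.imwrite('pics/s1.png',cv2.resize(p['img'][200:370,220:450],None,fx=3,fy=3)[:,:,::-1])"
```

```text
3.9 y -0.1323 22 [ 0.5167 -0.2917  0.0446] [-0.599   1.0001 -3.5961]
3.95 y -0.1323 22 [ 0.5177 -0.2924  0.0478] [-0.5607  1.4418  0.7706]
```

View pics/s1.png

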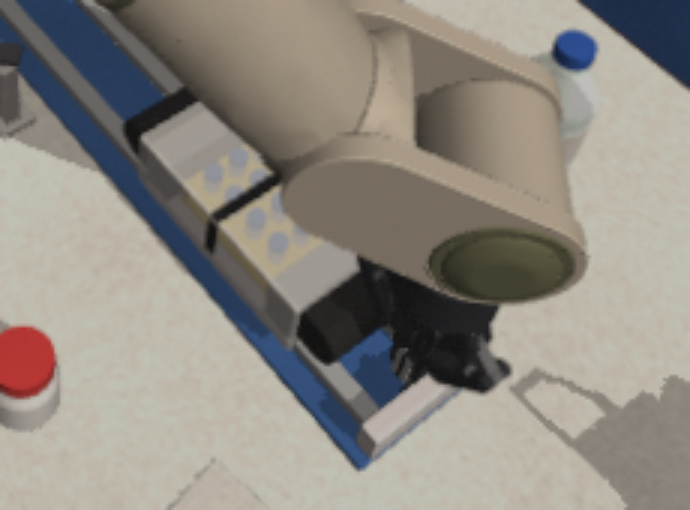

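Request:
{"method": "servo_tool", "body": {"deltas": "0 0 4 -3 0 0 0; 0 0 4 0 0 0 0; 0 0 2.5 0 0 0 0; 0 0 2.5 0 0 0 0; 0 0 2.5 0 0 0 0; 0 0 2.5 0 0 0 0; 0 0 2.5 0 0 0 0; 0 0 2.5 0 0 0 0"}}

```text
time_s: 4.67
position: [0.5184, -0.2704, 0.0544]
tool_rot: [[-1.0, -0.031, 0.0], [-0.031, 1.0, -0.0], [-0.0, -0.0, -1.0]]
ft_force: [-0.5, -0.2, 0.2]
grip_width: -0.0001
gripper_force: 0.1
```

```bash
python3 look.py -0.132 2
```

```text
4.7167 y -0.1321 22 [ 0.5184 -0.2699  0.0543] [ 0.3831 -0.2971  0.728 ]
4.7667 y -0.1318 22 [ 0.5184 -0.2702  0.0543] [-0.5553  0.0078 -0.2937]
```

Request:
{"method": "servo_tool", "body": {"deltas": "0 0 2.5 0 0 0 0; 0 0 2.5 0 0 0 0; 0 0 2.5 0 0 0 0; 0 0 2.5 0 0 0 0; 0 0 2.5 0 0 0 0; 0 0 2.5 0 0 0 0; 0 0 2.5 0 0 0 0; 0 0 2.5 0 0 0 0"}}

```text
time_s: 5.43
position: [0.5178, -0.2503, 0.0543]
tool_rot: [[-1.0, -0.031, -0.0], [-0.031, 1.0, 0.0], [0.0, 0.0, -1.0]]
ft_force: [-0.4, 0.6, 0.4]
grip_width: 0.0004
gripper_force: 0.0
```

```bash
python3 look.py -0.122 1
```

```text
5.4833 y -0.1089 22 [ 0.5177 -0.2499  0.0543] [-0.8101  0.7046  0.3805]
```

Request:
{"method": "servo_tool", "body": {"deltas": "0 0 0 -41 0 0 0; 0 0 0 -41 0 0 0; 0 0 41 -5 0 0 0; 0 0 41 -5 0 0 0; 0 0 41 0 0 0 0; 0 0 41 0 0 0 0; 0 0 41 0 0 0 0; 0 0 41 0 0 0 0"}}

```text
time_s: 6.15
position: [0.5096, -0.0028, 0.1465]
tool_rot: [[-1.0, -0.031, 0.0], [-0.031, 1.0, -0.0], [-0.0, -0.0, -1.0]]
ft_force: [1.6, -0.6, -0.5]
grip_width: -0.0001
gripper_force: 0.0
```

Request:
{"method": "servo_tool", "body": {"deltas": "0 0 41 0 0 0 0; 0 0 41 0 0 0 0; 0 0 41 0 0 0 0; 0 0 41 0 0 0 0; 0 0 41 0 0 0 0; 0 0 41 0 0 0 0; 0 0 41 0 0 0 0; 0 0 0 0 0 0 0"}}

```text
time_s: 6.82
position: [0.4998, 0.2882, 0.1462]
tool_rot: [[-0.999, -0.037, 0.0], [-0.037, 0.999, 0.002], [-0.0, 0.002, -1.0]]
ft_force: [-1.0, -0.4, -0.7]
grip_width: -0.0
gripper_force: 0.0
```

```bash
python3 look.py -0.03 3;  python3 -c "
from h import *
p=env.get_image('top');cv2.imwrite('pics/t2.png',p['img'][:,:,::-1])"
```

```text
6.8667 y -0.04 22 [0.5002 0.2853 0.1461] [ 0.7465 -0.4271 -0.3393]
6.9167 y -0.0377 22 [0.5005 0.2834 0.146 ] [ 0.1821 -0.3649 -0.4714]
6.9667 y -0.0352 22 [0.5008 0.2821 0.1461] [-0.4652 -1.1398 -0.4771]
```

View pics/t2.png

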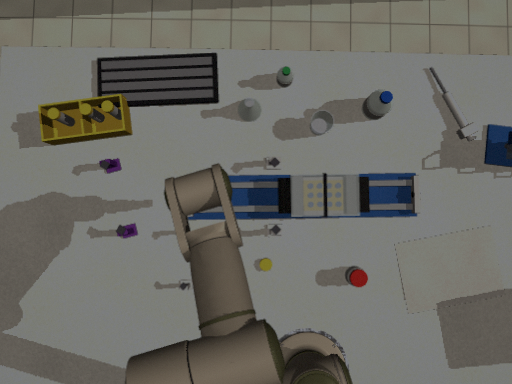

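The top view shows the line at (324,195). The carriage is coasting at about 0.048 m/s and the hand is already past it. I'll lower the hand in front of it.

Request:
{"method": "servo_tool", "body": {"deltas": "0 0 -10 23 0 0 0; 0 0 -10 23 0 0 0; 0 0 -10 23 0 0 0; 0 0 -10 23 0 0 0; 0 0 -10 0 0 0 0; 0 0 -6 0 0 0 0; 0 0 -6 0 0 0 0; 0 0 0 0 0 0 0"}}

```text
time_s: 7.68
position: [0.504, 0.219, 0.0559]
tool_rot: [[-1.0, -0.03, 0.003], [-0.03, 1.0, 0.0], [-0.003, 0.0, -1.0]]
ft_force: [0.0, -0.1, -0.1]
grip_width: 0.0
gripper_force: 0.0
```

```bash
python3 look.py 0.0 2
```

```text
7.7333 y 0.0006 22 [0.5039 0.2197 0.0558] [0.6747 0.46   0.3902]
7.7833 y 0.0028 22 [0.5037 0.2201 0.0556] [ 0.6317  1.0393 -0.399 ]
```

Request:
{"method": "servo_tool", "body": {"deltas": "0 0 0 0 0 0 0; 0 0 0 0 0 0 0; 0 0 0 0 0 0 0; 0 0 0 0 0 0 0; 0 0 0 0 0 0 0; 0 0 0 0 0 0 0; 0 0 0 0 0 0 0; 0 0 0 0 0 0 0"}}

```text
time_s: 8.45
position: [0.503, 0.2202, 0.0543]
tool_rot: [[-1.0, -0.031, -0.0], [-0.031, 1.0, -0.0], [0.0, -0.0, -1.0]]
ft_force: [0.5, -0.0, -0.3]
grip_width: 0.0003
gripper_force: 0.0
```

Request:
{"method": "servo_tool", "body": {"deltas": "0 0 0 0 0 0 0; 0 0 0 0 0 0 0; 0 0 0 0 0 0 0; 0 0 0 0 0 0 0; 0 0 0 0 0 0 0; 0 0 0 0 0 0 0; 0 0 0 0 0 0 0; 0 0 0 0 0 0 0"}}

```text
time_s: 9.12
position: [0.503, 0.2202, 0.0543]
tool_rot: [[-1.0, -0.031, 0.0], [-0.031, 1.0, 0.0], [-0.0, 0.0, -1.0]]
ft_force: [-0.0, -0.2, -0.4]
grip_width: -0.0004
gripper_force: 0.0
```

```bash
python3 look.py 0.06 10
```

```text
9.1667 y 0.0629 22 [0.503  0.2202 0.0543] [-0.239   0.0321 -0.6107]
9.2167 y 0.065 22 [0.503  0.2202 0.0543] [ 1.7522 -0.7282  0.4419]
9.2667 y 0.0672 22 [0.503  0.2202 0.0543] [-0.3645 -1.144  -0.2822]
9.3167 y 0.0692 22 [0.503  0.2202 0.0543] [0.6784 0.416  0.3405]
9.3667 y 0.0712 22 [0.503  0.2202 0.0543] [-0.2785  0.3263  0.2534]
9.4167 y 0.0733 22 [0.503  0.2202 0.0543] [ 0.1749  1.0174 -0.6745]
9.4667 y 0.0754 22 [0.503  0.2202 0.0543] [-0.2786  0.2803 -0.2151]
9.5167 y 0.0775 22 [0.503  0.2202 0.0543] [ 0.4977  0.969  -0.2847]
9.5667 y 0.0794 22 [0.503  0.2202 0.0543] [-0.2748  0.1939 -0.1394]
9.6167 y 0.0813 22 [0.503  0.2202 0.0543] [ 0.442  -0.3274  0.719 ]
```

```bash
python3 look.py 0.08 4
```

```text
9.6667 y 0.0831 22 [0.503  0.2202 0.0543] [-0.0071 -0.7921 -0.2526]
9.7167 y 0.0845 22 [0.503  0.2202 0.0544] [ 0.2918  0.0094 -0.1856]
9.7667 y 0.0858 22 [0.503  0.2202 0.0544] [0.0413 0.8343 0.0594]
9.8167 y 0.0867 22 [0.503  0.2202 0.0543] [-0.0331  1.1803 -0.03  ]
```

Request:
{"method": "servo_tool", "body": {"deltas": "0 0 35 0 0 0 0"}}

```text
time_s: 9.9
position: [0.5027, 0.2519, 0.0543]
tool_rot: [[-1.0, -0.027, -0.001], [-0.027, 1.0, -0.001], [0.001, -0.001, -1.0]]
ft_force: [1.2, 0.7, -0.2]
grip_width: 0.0004
gripper_force: 0.0
```

```bash
python3 look.py 0.087 10
```

```text
9.95 y 0.0875 22 [0.5018 0.2592 0.0546] [-2.6567  4.2305  0.54  ]
10.0 y 0.0879 22 [0.5017 0.2577 0.0544] [ 0.2017 -0.5351 -0.2705]
10.05 y 0.0882 22 [0.5017 0.2564 0.0543] [-0.1544  0.3452 -0.4346]
10.1 y 0.0886 22 [0.5017 0.2556 0.0542] [ 0.2548  0.4688 -0.8706]
10.15 y 0.0889 22 [0.5018 0.255  0.0542] [-0.3632  0.0025 -0.1808]
10.2 y 0.0892 22 [0.5018 0.2547 0.0542] [-0.2182  0.2072  0.5589]
10.25 y 0.0895 22 [0.5019 0.2546 0.0543] [0.2412 0.3068 0.525 ]
10.3 y 0.0898 22 [0.502  0.2546 0.0543] [ 0.8234 -0.0944  0.1609]
10.35 y 0.0901 22 [0.502  0.2546 0.0543] [-0.7718  0.4758  0.5473]
10.4 y 0.0904 22 [0.502  0.2547 0.0543] [-0.1183  0.0539 -0.3575]
```

Request:
{"method": "servo_tool", "body": {"deltas": "0 0 -4 0 0 0 0; 0 0 -4 0 0 0 0; 0 0 -3 0 0 0 0; 0 0 0 0 0 0 0; 0 0 0 0 0 0 0; 0 0 0 0 0 0 0; 0 0 0 0 0 0 0; 0 0 0 0 0 0 0"}}

```text
time_s: 11.07
position: [0.5023, 0.2443, 0.0543]
tool_rot: [[-1.0, -0.032, 0.0], [-0.032, 1.0, 0.0], [-0.0, 0.0, -1.0]]
ft_force: [0.6, 0.3, 0.2]
grip_width: 0.0001
gripper_force: 0.0
```

Request:
{"method": "servo_tool", "body": {"deltas": "0 0 0 0 0 0 0; 0 0 0 0 0 0 0; 0 0 0 0 0 0 0; 0 0 0 0 0 0 0; 0 0 0 0 0 0 0; 0 0 0 0 0 0 0; 0 0 0 0 0 0 0; 0 0 0 0 0 0 0"}}

```text
time_s: 11.73
position: [0.5023, 0.2442, 0.0543]
tool_rot: [[-1.0, -0.031, -0.0], [-0.031, 1.0, -0.0], [0.0, -0.0, -1.0]]
ft_force: [0.4, 0.6, -0.1]
grip_width: 0.0002
gripper_force: 0.0
```

```bash
python3 look.py 0.098 4; python3 -c "
from h import *
p=env.get_image('top');cv2.imwrite('pics/t3.png',cv2.resize(p['img'][145:250,210:350],None,fx=5,fy=5,interpolation=cv2.INTER_CUBIC)[:,:,::-1])"
```

```text
11.7833 y 0.0984 22 [0.5023 0.2442 0.0543] [ 0.0041  0.0732 -0.475 ]
11.8333 y 0.0986 22 [0.5023 0.2442 0.0543] [ 1.0442 -0.6319 -0.5655]
11.8833 y 0.0989 22 [0.5023 0.2442 0.0543] [0.0342 0.0364 0.5501]
11.9333 y 0.0992 22 [0.5023 0.2442 0.0543] [ 0.4634 -0.1021 -0.7806]
```

View pics/t3.png

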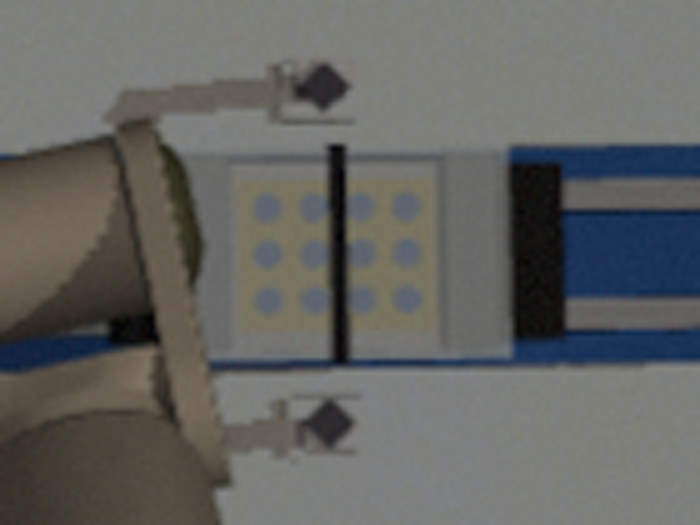

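Line at (338,255), pointers at (325,87) and (330,423) in the crop. That leaves about 5.5 mm to go, so the mark is at y≈0.105.

Request:
{"method": "servo_tool", "body": {"deltas": "0 0 0 0 0 0 0; 0 0 0 0 0 0 0; 0 0 0 0 0 0 0; 0 0 0 0 0 0 0; 0 0 0 0 0 0 0; 0 0 0 0 0 0 0; 0 0 0 0 0 0 0; 0 0 0 0 0 0 0"}}

```text
time_s: 12.65
position: [0.5023, 0.2442, 0.0543]
tool_rot: [[-1.0, -0.031, 0.0], [-0.031, 1.0, -0.0], [-0.0, -0.0, -1.0]]
ft_force: [-0.2, 0.7, 0.6]
grip_width: 0.0002
gripper_force: 0.0
```

```bash
python3 look.py 0.1025 8
```

```text
12.7 y 0.1024 22 [0.5023 0.2442 0.0543] [-0.846  -1.3287  0.2679]
12.75 y 0.1024 22 [0.5023 0.2442 0.0543] [-0.0428  0.0793  0.1733]
12.8 y 0.1023 22 [0.5023 0.2442 0.0543] [ 0.0185  0.7857 -0.3996]
12.85 y 0.1022 22 [0.5023 0.2442 0.0543] [ 0.3279 -0.2374 -0.2284]
12.9 y 0.102 22 [0.5023 0.2442 0.0543] [ 0.3335 -0.0351 -0.4683]
12.95 y 0.1019 22 [0.5023 0.2442 0.0543] [-0.3869 -0.0384  1.1772]
13.0 y 0.1018 22 [0.5023 0.2442 0.0543] [ 0.16   -0.6763 -0.4086]
13.05 y 0.1014 22 [0.5023 0.2442 0.0543] [ 0.233  -0.1538 -0.4094]
```

Request:
{"method": "servo_tool", "body": {"deltas": "0 0 30 0 0 0 0; 0 0 20 0 0 0 0; 0 0 0 0 0 0 0; 0 0 0 0 0 0 0; 0 0 0 0 0 0 0; 0 0 0 0 0 0 0; 0 0 0 0 0 0 0; 0 0 0 0 0 0 0"}}

```text
time_s: 13.72
position: [0.5009, 0.2936, 0.0544]
tool_rot: [[-1.0, -0.031, -0.0], [-0.031, 1.0, -0.0], [0.0, -0.0, -1.0]]
ft_force: [-0.3, -0.0, -0.5]
grip_width: -0.0
gripper_force: 0.0
```

```bash
python3 look.py 0.1 6
```

```text
13.7667 y 0.0985 22 [0.5008 0.2937 0.0544] [-0.2691 -0.9682  0.0242]
13.8167 y 0.0983 22 [0.5008 0.2938 0.0544] [ 0.6504 -0.647  -0.0261]
13.8667 y 0.0982 22 [0.5008 0.2938 0.0544] [-0.8608  0.7493  0.1264]
13.9167 y 0.098 22 [0.5008 0.2939 0.0543] [ 0.0547 -0.2802  0.191 ]
13.9667 y 0.0978 22 [0.5007 0.294  0.0543] [-0.385  -1.0056 -0.5466]
14.0167 y 0.0976 22 [0.5007 0.2941 0.0543] [-0.9105 -0.0738  0.4481]
```

Request:
{"method": "servo_tool", "body": {"deltas": "0 0 0 -41 0 0 0; 0 0 0 -41 0 0 0; 0 0 -38 -10 0 0 0; 0 0 -40 0 0 0 0; 0 0 -40 0 0 0 0; 0 0 -40 0 0 0 0; 0 0 -40 0 0 0 0; 0 0 -40 0 0 0 0"}}

```text
time_s: 14.68
position: [0.5078, 0.0545, 0.1465]
tool_rot: [[-0.999, -0.032, 0.0], [-0.032, 0.999, -0.0], [-0.0, -0.0, -1.0]]
ft_force: [1.3, 0.5, -0.5]
grip_width: -0.0
gripper_force: 0.0
```

Request:
{"method": "servo_tool", "body": {"deltas": "0 0 -40 0 0 0 0; 0 0 -40 0 0 0 0; 0 0 -40 0 0 0 0; 0 0 0 0 0 0 0; 0 0 0 25 0 0 0; 0 0 0 25 0 0 0; 0 0 0 25 0 0 0; 0 0 0 17 0 0 0"}}

```text
time_s: 15.35
position: [0.5112, -0.0633, 0.0525]
tool_rot: [[-1.0, -0.031, -0.002], [-0.031, 1.0, 0.001], [0.002, 0.001, -1.0]]
ft_force: [-1.0, -0.5, -0.5]
grip_width: 0.0
gripper_force: 0.0
```

```bash
python3 look.py 0.093 2
```

```text
15.4 y 0.0928 22 [ 0.51   -0.0629  0.0502] [-0.9151  0.5864 -3.8624]
15.45 y 0.0927 22 [ 0.5106 -0.063   0.0521] [ 0.0729 -1.0182  1.3309]
```

Request:
{"method": "servo_tool", "body": {"deltas": "0 0 5 0 0 0 0; 0 0 4 0 0 0 0; 0 0 3 0 0 0 0; 0 0 1 0 0 0 0"}}

```text
time_s: 15.78
position: [0.5119, -0.05, 0.0554]
tool_rot: [[-0.999, -0.032, 0.002], [-0.032, 0.999, -0.001], [-0.002, -0.001, -1.0]]
ft_force: [-0.2, 0.4, 0.5]
grip_width: 0.0
gripper_force: 0.0
```

```bash
python3 look.py 0.092 10
```

```text
15.8333 y 0.0917 22 [ 0.5118 -0.0501  0.0552] [0.7087 0.4141 0.2775]
15.8833 y 0.0916 22 [ 0.5118 -0.0504  0.055 ] [ 0.4844 -0.0965  0.358 ]
15.9333 y 0.0917 22 [ 0.5118 -0.0506  0.0549] [-1.0889 -0.6237 -0.238 ]
15.9833 y 0.0917 22 [ 0.5117 -0.0507  0.0547] [0.0916 0.853  0.5833]
16.0333 y 0.0917 22 [ 0.5117 -0.0508  0.0546] [-0.3866  0.5379 -0.4877]
16.0833 y 0.0918 22 [ 0.5116 -0.0508  0.0545] [-0.1887 -0.0761  0.1781]
16.1333 y 0.0919 22 [ 0.5116 -0.0508  0.0544] [ 0.8989  1.5586 -0.3841]
16.1833 y 0.092 22 [ 0.5115 -0.0508  0.0544] [-0.4468 -0.1622 -0.2089]
16.2333 y 0.0922 22 [ 0.5115 -0.0508  0.0543] [-0.1008  0.4938  0.3225]
16.2833 y 0.0922 22 [ 0.5115 -0.0508  0.0543] [-0.9716  0.7882  1.1623]
```

```bash
python3 look.py 0.0925 10
```

```text
16.3333 y 0.0923 22 [ 0.5115 -0.0507  0.0543] [-0.7163  0.2974 -0.0541]
16.3833 y 0.0924 22 [ 0.5115 -0.0507  0.0543] [-0.5087  0.5763  0.0599]
16.4333 y 0.0925 22 [ 0.5115 -0.0507  0.0543] [ 0.2925 -1.3079 -0.2234]
16.4833 y 0.0926 22 [ 0.5115 -0.0507  0.0543] [-0.1237  0.0882 -0.0628]
16.5333 y 0.0927 22 [ 0.5115 -0.0507  0.0543] [ 0.0367  0.2633 -1.1904]
16.5833 y 0.0928 22 [ 0.5115 -0.0507  0.0543] [-0.2909  1.1492  0.4095]
16.6333 y 0.0928 22 [ 0.5115 -0.0507  0.0543] [ 0.5651 -0.3911  1.0406]
16.6833 y 0.0929 22 [ 0.5115 -0.0507  0.0543] [ 0.3686 -0.4659 -0.0691]
16.7333 y 0.093 22 [ 0.5116 -0.0507  0.0543] [-0.6991  0.2346  0.9942]
16.7833 y 0.0931 22 [ 0.5115 -0.0507  0.0543] [0.7756 0.6989 0.936 ]
```

Request:
{"method": "servo_tool", "body": {"deltas": "0 0 -10 0 0 0 0; 0 0 -20 0 0 0 0; 0 0 -30 -20 0 0 0; 0 0 -30 -30 0 0 0; 0 0 0 -30 0 0 0; 0 0 0 0 0 0 0; 0 0 0 0 0 0 0; 0 0 0 0 0 0 0"}}

```text
time_s: 17.45
position: [0.5139, -0.1401, 0.1332]
tool_rot: [[-1.0, -0.031, -0.001], [-0.031, 1.0, 0.0], [0.001, 0.0, -1.0]]
ft_force: [-0.4, -0.1, -1.0]
grip_width: 0.0001
gripper_force: 0.0
```

Request:
{"method": "servo_tool", "body": {"deltas": "0 0 0 0 0 0 0; 0 0 0 0 0 0 0; 0 0 0 0 0 0 0; 0 0 0 0 0 0 0; 0 0 0 0 0 0 0; 0 0 0 0 0 0 0; 0 0 0 0 0 0 0; 0 0 0 0 0 0 0"}}

```text
time_s: 18.12
position: [0.5143, -0.1401, 0.1338]
tool_rot: [[-1.0, -0.031, -0.0], [-0.031, 1.0, -0.0], [0.0, -0.0, -1.0]]
ft_force: [0.3, -0.0, 0.4]
grip_width: -0.0007
gripper_force: 0.0
```

Request:
{"method": "servo_tool", "body": {"deltas": "0 0 0 0 0 0 0; 0 0 0 0 0 0 0; 0 0 0 0 0 0 0; 0 0 0 0 0 0 0; 0 0 0 0 0 0 0; 0 0 0 0 0 0 0; 0 0 0 0 0 0 0; 0 0 0 0 0 0 0"}}

```text
time_s: 18.78
position: [0.5143, -0.1401, 0.1338]
tool_rot: [[-1.0, -0.031, -0.0], [-0.031, 1.0, -0.0], [0.0, -0.0, -1.0]]
ft_force: [-0.0, -0.1, 0.4]
grip_width: 0.0001
gripper_force: 0.0
```

Request:
{"method": "servo_tool", "body": {"deltas": "0 0 0 0 0 0 0; 0 0 0 0 0 0 0; 0 0 0 0 0 0 0; 0 0 0 0 0 0 0; 0 0 0 0 0 0 0; 0 0 0 0 0 0 0; 0 0 0 0 0 0 0; 0 0 0 0 0 0 0"}}

```text
time_s: 19.45
position: [0.5144, -0.1401, 0.1338]
tool_rot: [[-1.0, -0.031, 0.0], [-0.031, 1.0, -0.0], [-0.0, -0.0, -1.0]]
ft_force: [0.1, -0.3, 0.2]
grip_width: 0.0001
gripper_force: 0.0
```

```bash
python3 look.py 0.095 3; python3 -c "
from h import *
p=env.get_image('top');cv2.imwrite('pics/t4.png',cv2.resize(p['img'][148:242,228:322],None,fx=6,fy=6,interpolation=cv2.INTER_CUBIC)[:,:,::-1])"
```

```text
19.5 y 0.0965 22 [ 0.5143 -0.1401  0.1338] [-0.5409 -1.0164 -0.6169]
19.55 y 0.0965 22 [ 0.5143 -0.1401  0.1338] [-0.2709 -1.201   0.2394]
19.6 y 0.0965 22 [ 0.5143 -0.1401  0.1338] [-0.304  -0.282  -0.2438]
```

View pics/t4.png

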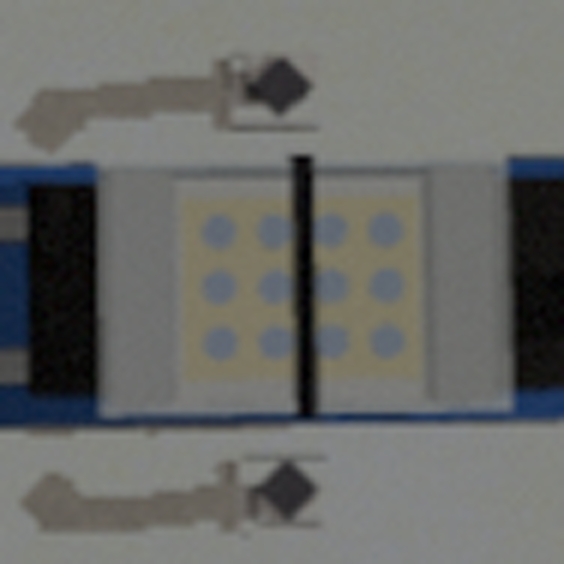

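Line at u≈304, pointers midway at u≈284. It is at rest about 8–10 mm short of the centre, which is inside tolerance but only just. There is plenty of time, so I'll give it one very slow nudge.

Request:
{"method": "servo_tool", "body": {"deltas": "0 0 38 0 0 0 0; 0 0 38 15 0 0 0; 0 0 4 25 0 0 0; 0 0 0 25 0 0 0; 0 0 0 15 0 0 0; 0 0 4 0 0 0 0; 0 0 4 0 0 0 0; 0 0 2 0 0 0 0"}}

```text
time_s: 20.32
position: [0.512, -0.0498, 0.0548]
tool_rot: [[-1.0, -0.031, 0.001], [-0.031, 1.0, -0.0], [-0.001, -0.0, -1.0]]
ft_force: [0.9, -0.1, 0.2]
grip_width: -0.0004
gripper_force: 0.0
```

```bash
python3 look.py 0.0965 2
```

```text
20.3667 y 0.097 22 [ 0.5121 -0.0497  0.055 ] [1.511  1.1231 0.9137]
20.4167 y 0.097 22 [ 0.5121 -0.05    0.055 ] [0.3019 0.379  0.7559]
```

Request:
{"method": "servo_tool", "body": {"deltas": "0 0 1 0 0 0 0; 0 0 1 0 0 0 0; 0 0 0.6 0 0 0 0; 0 0 0.13 0 0 0 0; 0 0 0.13 0 0 0 0; 0 0 0.13 0 0 0 0; 0 0 0.13 0 0 0 0; 0 0 0.13 0 0 0 0"}}

```text
time_s: 21.08
position: [0.5114, -0.0469, 0.0538]
tool_rot: [[-1.0, -0.031, -0.0], [-0.031, 1.0, -0.0], [0.0, -0.0, -1.0]]
ft_force: [-0.4, -0.6, -0.1]
grip_width: 0.0004
gripper_force: 0.0
```

Request:
{"method": "servo_tool", "body": {"deltas": "0 0 0.13 0 0 0 0; 0 0 0.13 0 0 0 0; 0 0 0.13 0 0 0 0; 0 0 0.13 0 0 0 0; 0 0 0.13 0 0 0 0; 0 0 0.13 0 0 0 0; 0 0 0.13 0 0 0 0; 0 0 0.13 0 0 0 0"}}

```text
time_s: 21.75
position: [0.5114, -0.0458, 0.0538]
tool_rot: [[-1.0, -0.031, -0.0], [-0.031, 1.0, 0.0], [0.0, 0.0, -1.0]]
ft_force: [0.1, 1.0, 0.5]
grip_width: -0.0001
gripper_force: 0.0
```

```bash
python3 look.py 0.097 2
```

```text
21.8 y 0.0972 22 [ 0.5114 -0.0458  0.0538] [0.5682 0.1311 0.2332]
21.85 y 0.0971 22 [ 0.5114 -0.0458  0.0538] [0.0105 0.6255 0.1045]
```

Still no clear contact, so I'll continue slowly.

Request:
{"method": "servo_tool", "body": {"deltas": "0 0 0.13 0 0 0 0; 0 0 0.13 0 0 0 0; 0 0 0.13 0 0 0 0; 0 0 0.13 0 0 0 0; 0 0 0.13 0 0 0 0; 0 0 0.13 0 0 0 0; 0 0 0.13 0 0 0 0; 0 0 0.13 0 0 0 0"}}

```text
time_s: 22.52
position: [0.5114, -0.0448, 0.0538]
tool_rot: [[-1.0, -0.031, 0.0], [-0.031, 1.0, 0.0], [-0.0, 0.0, -1.0]]
ft_force: [0.1, -0.4, -0.1]
grip_width: 0.0002
gripper_force: 0.0
```

```bash
python3 look.py 0.097 3
```

```text
22.5667 y 0.0979 22 [ 0.5114 -0.0448  0.0538] [ 0.8321 -0.3147  0.642 ]
22.6167 y 0.098 22 [ 0.5114 -0.0448  0.0538] [-0.1383 -0.4428  0.3171]
22.6667 y 0.0981 22 [ 0.5114 -0.0448  0.0538] [ 0.1462 -0.0093  1.0906]
```

Request:
{"method": "servo_tool", "body": {"deltas": "0 0 0.13 0 0 0 0; 0 0 0.13 0 0 0 0; 0 0 0.13 0 0 0 0; 0 0 0.13 0 0 0 0"}}

```text
time_s: 23.0
position: [0.5113, -0.0443, 0.0538]
tool_rot: [[-1.0, -0.031, -0.0], [-0.031, 1.0, -0.0], [0.0, -0.0, -1.0]]
ft_force: [1.1, 0.8, 0.2]
grip_width: 0.0003
gripper_force: 0.0
```

```bash
python3 look.py 0.099 5
```

```text
23.05 y 0.0991 22 [ 0.5113 -0.0443  0.0538] [ 0.0821 -0.0425  0.4474]
23.1 y 0.0993 22 [ 0.5113 -0.0443  0.0538] [ 0.015  -0.3934 -0.2098]
23.15 y 0.0994 22 [ 0.5113 -0.0443  0.0538] [-0.2528 -0.286   0.5218]
23.2 y 0.0996 22 [ 0.5113 -0.0443  0.0538] [ 0.1885 -0.4746 -0.5299]
23.25 y 0.0997 22 [ 0.5113 -0.0443  0.0538] [-0.037  -0.0903 -0.1709]
```

Request:
{"method": "servo_tool", "body": {"deltas": "0 0 -10 0 0 0 0; 0 0 -20 0 0 0 0; 0 0 -30 -20 0 0 0; 0 0 -30 -30 0 0 0; 0 0 0 -30 0 0 0; 0 0 0 0 0 0 0; 0 0 0 0 0 0 0; 0 0 0 0 0 0 0"}}

```text
time_s: 23.92
position: [0.5137, -0.1338, 0.1326]
tool_rot: [[-1.0, -0.031, -0.001], [-0.031, 1.0, 0.0], [0.001, 0.0, -1.0]]
ft_force: [0.3, 1.1, 0.1]
grip_width: 0.0001
gripper_force: 0.0
```

Request:
{"method": "servo_tool", "body": {"deltas": "0 0 0 0 0 0 0; 0 0 0 0 0 0 0; 0 0 0 0 0 0 0; 0 0 0 0 0 0 0; 0 0 0 0 0 0 0; 0 0 0 0 0 0 0; 0 0 0 0 0 0 0; 0 0 0 0 0 0 0"}}

```text
time_s: 24.58
position: [0.5141, -0.1337, 0.1332]
tool_rot: [[-1.0, -0.031, -0.0], [-0.031, 1.0, 0.0], [0.0, 0.0, -1.0]]
ft_force: [0.6, 0.2, 0.4]
grip_width: 0.0002
gripper_force: 0.0
```

Request:
{"method": "servo_tool", "body": {"deltas": "0 0 0 0 0 0 0; 0 0 0 0 0 0 0; 0 0 0 0 0 0 0; 0 0 0 0 0 0 0; 0 0 0 0 0 0 0; 0 0 0 0 0 0 0; 0 0 0 0 0 0 0; 0 0 0 0 0 0 0"}}

```text
time_s: 25.25
position: [0.5141, -0.1337, 0.1333]
tool_rot: [[-1.0, -0.031, -0.0], [-0.031, 1.0, -0.0], [0.0, -0.0, -1.0]]
ft_force: [-0.0, 0.9, -0.5]
grip_width: -0.0002
gripper_force: 0.0
```

Request:
{"method": "servo_tool", "body": {"deltas": "0 0 0 0 0 0 0; 0 0 0 0 0 0 0; 0 0 0 0 0 0 0; 0 0 0 0 0 0 0; 0 0 0 0 0 0 0; 0 0 0 0 0 0 0; 0 0 0 0 0 0 0; 0 0 0 0 0 0 0"}}

```text
time_s: 25.92
position: [0.5141, -0.1337, 0.1333]
tool_rot: [[-1.0, -0.031, -0.0], [-0.031, 1.0, -0.0], [0.0, -0.0, -1.0]]
ft_force: [0.7, -0.6, -0.1]
grip_width: -0.0
gripper_force: 0.0
```

Request:
{"method": "servo_tool", "body": {"deltas": "0 0 0 0 0 0 0; 0 0 0 0 0 0 0; 0 0 0 0 0 0 0; 0 0 0 0 0 0 0; 0 0 0 0 0 0 0; 0 0 0 0 0 0 0; 0 0 0 0 0 0 0; 0 0 0 0 0 0 0"}}

```text
time_s: 26.58
position: [0.5142, -0.1337, 0.1333]
tool_rot: [[-1.0, -0.031, 0.0], [-0.031, 1.0, 0.0], [-0.0, 0.0, -1.0]]
ft_force: [0.1, 0.3, 0.3]
grip_width: 0.0001
gripper_force: 0.0
```

Request:
{"method": "servo_tool", "body": {"deltas": "0 0 0 0 0 0 0; 0 0 0 0 0 0 0; 0 0 0 0 0 0 0; 0 0 0 0 0 0 0; 0 0 0 0 0 0 0; 0 0 0 0 0 0 0; 0 0 0 0 0 0 0; 0 0 0 0 0 0 0"}}

```text
time_s: 27.25
position: [0.5142, -0.1337, 0.1332]
tool_rot: [[-1.0, -0.031, 0.0], [-0.031, 1.0, -0.0], [-0.0, -0.0, -1.0]]
ft_force: [0.3, 0.3, -0.2]
grip_width: 0.0
gripper_force: 0.0
```

Request:
{"method": "servo_tool", "body": {"deltas": "0 0 0 0 0 0 0; 0 0 0 0 0 0 0; 0 0 0 0 0 0 0; 0 0 0 0 0 0 0; 0 0 0 0 0 0 0; 0 0 0 0 0 0 0; 0 0 0 0 0 0 0; 0 0 0 0 0 0 0"}}

```text
time_s: 27.92
position: [0.5142, -0.1337, 0.1333]
tool_rot: [[-1.0, -0.031, 0.0], [-0.031, 1.0, 0.0], [-0.0, 0.0, -1.0]]
ft_force: [-0.6, 0.4, 0.7]
grip_width: -0.0003
gripper_force: 0.0
```

```bash
python3 look.py 0.105 3; python3 -c "
from h import *
p=env.get_image('top');cv2.imwrite('pics/t5.png',cv2.resize(p['img'][148:242,228:322],None,fx=6,fy=6,interpolation=cv2.INTER_CUBIC)[:,:,::-1])"
```

```text
27.9667 y 0.1062 22 [ 0.5141 -0.1337  0.1332] [ 0.315  -0.5494  0.1976]
28.0167 y 0.1063 22 [ 0.5141 -0.1337  0.1333] [ 0.4191 -0.5799  0.6163]
28.0667 y 0.1063 22 [ 0.5142 -0.1337  0.1333] [ 0.6785 -0.2694 -0.5327]
```

View pics/t5.png

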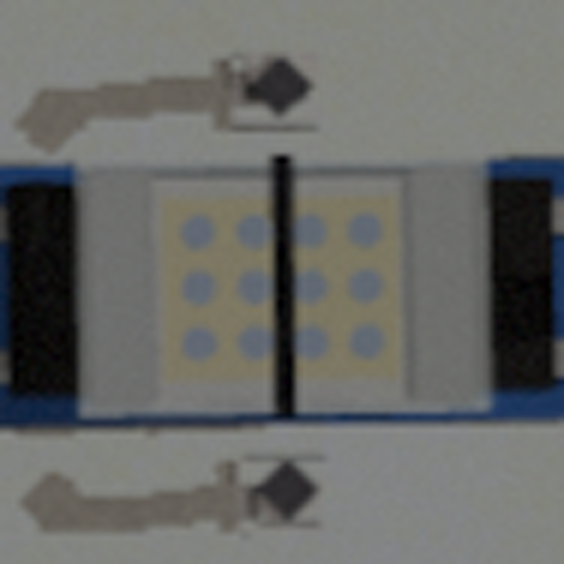

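The line (284,285) now lies midway between the pointers at (281,86) and (287,490). The carriage is almost at rest and the robot is clear, so I'm handing in.

```bash
python3 look.py 0.106 2; python3 -c "
from rig import env
print(env.close_job())"
```

```text
28.1667 y 0.1063 22 [ 0.5142 -0.1337  0.1333] [ 0.2992  0.1024 -0.4235]
28.2167 y 0.1063 22 [ 0.5141 -0.1337  0.1332] [ 0.8038  0.2126 -0.2317]
the job is handed in; nothing more can be done
None
```

I handed the job in at about 28 s with the carriage at rest, its line about 1 mm from the centre of the mark in the last picture, and the arm clear of it; the hand-in call gave no verdict.

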